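Seat the deep-well block and hold the sprung reader lid at its pointer

TASK

Push the white deep-well block on the loading board square and flush against both fences of the corner, ready for the plate reader. Then lift the reader's sprung lid by its front bar until the lid lies level with (parallel to) the set pointer arm at its side, and finish still holding it there with the gripper, steady, since it falls shut if let go. Do not shift the pointer, and leave the other things on the bench where they stand.

Things in the scene. Friction and masses are not known exactly. Their poses are not given: they have to be found in the camera images.
- block_center (a point): centre (half-way up) of the loose white deep-well block: 85 mm (its x) by 127 mm (its y) by 41 mm tall, 24 square wells on top, 0.15 to 0.3 kg, standing on the loading board. Too wide to grip: it is pushed. Seated square in the fence corner, its centre is at x -42.5, y +63.5, z +20.5 mm in the frame of point dock_corner, axes parallel.
- dock_corner (a point): inner corner of two fences (12 mm thick, 22 mm high) on the grey loading board (280 x 280 x 12 mm, fixed), on the board's top, 12 mm above the bench. One fence runs from it along its +y (the far fence, inner face looks to -x), one along its -x (the right-hand fence from the robot, inner face looks to +y). The board reaches 220 mm to -x, 260 mm to +y.
- lid_bar (a point): middle of the steel grip bar before the reader's lid: round, 12 mm diameter, 110 mm long (y), on two arms 104 mm apart, its axis 45 mm from the lid's front edge, free below: pinch it from above with one finger on each side; it turns between the fingers. Frame turns with the lid, x points to the hinge. Lid shut: 115 mm above the bench, on the robot's side.
- lid_hinge (a point): middle of the lid's hinge axis, 115 mm above the bench, 205 mm from the bar. Axes of the plate reader (white housing 240 x 260 x 110 mm, fixed): y along the hinge, x away from the robot. At lid angle a the bar is at x = -205 mm cos a, y = 0, z = +205 mm sin a.
- lid (a joint): lid angle in rad: 0 shut (as it starts), grows as the bar is lifted, at most 1.3. A spring and the lid's weight (lid 160 x 250 x 14 mm, 0.35 kg) pull it shut: about 3.5 N at the bar when just lifted, 5 N at 0.8 rad; let go, it falls shut.
- pointer (a joint): angle in rad of the set pointer, on the same hinge axis and counted in the same way as the lid's; the lid is level with the pointer when the two values are equal. It stays where it was set (0.45 to 0.8).
- pointer_tip (a point): tip of the set pointer: a slim aluminium arm, 14 mm wide, with a 24 x 30 mm flag at its end, standing up beside the reader's +y side, 153 mm from the lid's middle line; tip 205 mm from the hinge axis. x of its frame points along the arm to the hinge axis.
- vial: bystander: small capped vial, 28 mm across, 50 mm tall, on the loading board behind the far fence; origin at the middle of its underside.
- jar: bystander: small amber jar, 40 mm across, 45 mm tall, on the reader's rear deck behind the lid hinge; origin at the middle of its underside.
- wash: bystander: white wash bottle with a bent spout, 68 mm across, 190 mm tall, at the right of the bench; origin at the middle of its underside.
- amber: bystander: amber reagent bottle, 72 mm across, 150 mm tall, at the left of the bench; origin at the middle of its underside.
- beaker: bystander: glass beaker, 76 mm across, 95 mm tall, at the right of the bench; origin at the middle of its underside.
- timer: bystander: flat white lab timer, 60 x 75 x 20 mm, at the left of the bench; origin at the middle of its underside.
- spatula: bystander: steel spatula, 170 mm long, lying on the bench near the robot; origin at its underside.

How it is judged:
On the way, in this order (a step that is already met when the one before it is completed fails the run):
1. the block is square and flush in the fence corner, the lid still shut (x of block_center in the frame of dock_corner between -0.046 and -0.039 m and y of block_center in the frame of dock_corner between 0.06 and 0.067 m and z of block_center in the frame of dock_corner below 0.026 m and angle between the x axis of block_center and the x axis of dock_corner, either way round below 0.04 rad and value of joint lid below 0.1 rad), for 0.2 s.
2. the lid is held level with the pointer (angle between the x axis of lid_bar and the x axis of pointer_tip, either way round below 0.09 rad and value of joint lid above 0.3 rad and contact force between the fingers and lid above 0.8 N and velocity of joint lid between -0.06 and 0.06 rad/s), for 0.2 s.
At the end, for the whole second after the job is handed in: Block on the board, within 3.5 mm of touching each fence, square within 0.04 rad. Fingers hold the lid (over 0.8 N) parallel to the pointer within 0.09 rad, still (under 0.06 rad/s), no loose thing carrying it; pointer within 12 mm of where it was set (all of step 2 and x of block_center in the frame of dock_corner between -0.046 and -0.039 m and y of block_center in the frame of dock_corner between 0.06 and 0.067 m and z of block_center in the frame of dock_corner below 0.026 m and angle between the x axis of block_center and the x axis of dock_corner, either way round below 0.04 rad and contact force between lid and vial below 0.1 N and contact force between lid and jar below 0.1 N and contact force between lid and wash below 0.1 N and contact force between lid and amber below 0.1 N and contact force between lid and beaker below 0.1 N and contact force between lid and timer below 0.1 N and contact force between lid and spatula below 0.1 N and distance of pointer_tip from where it was at the start of the episode below 0.012 m); the arm keeps its last pose, push and grip.
It fails at once if the set pointer is knocked by more than 12 mm (distance of pointer_tip from where it was at the start of the episode above 0.012 m).
It fails at once if a bystander is moved by more than 30 mm (distance of any of vial, jar, wash, amber, beaker, timer, spatula from where it was at the start of the episode above 0.03 m).
It also fails if it takes over 67 s, if anything falls off the work surface, if the arm or the gripper's body presses on something with over 40 N, if the wrist force passes 120 N, or if a joint passes its speed limit or range.

ROBOT

A 7-joint arm with a two-finger parallel gripper is mounted at the origin on the work surface. World frame = base frame: x ahead of the robot, y to its left, z up, the work surface at z = 0. Lengths are in m, angles in rad, forces in N, time in s.
With the tool pointing down it reaches from about 0.425 to 0.825 m from the base axis. Payload 3.6 kg.
Tool frame: the origin (TCP) lies midway between the tips of the shut fingers; the grasp point (between the pads) lies 19 mm behind it; x points along the fingers, z is the direction in which the jaws open and shut, and the axes are right-handed (so a half turn about x gives the same grasp; the last joint's range is limited). The gripper opens to 85 mm and grips with 20 to 120 N. Pads are 22 mm wide; open, the fingers measure 114 mm over their backs; the gripper's body (76 mm by 85 mm) begins 54 mm behind the grasp point. The pads swing forward as they close: fully open they stand 13 mm farther back than shut.
Start: joints at [1.23, 0.615, -0.013, 1.423, 0.008, 1.103, -0.04], TCP at [0.201, -0.618, 0.231] pointing down, gripper open.
Joint ranges: [-3.12, 3.12], [-0.3, 2.06], [-1.34, 1.32], [0.26, 2.42], [-1.36, 4.5], [0.01, 1.98], [-2.84, 2.84]. Speed limits (rad/s): [2.79, 2.79, 3.14, 3.14, 3.14, 3.14, 3.14].

INTERFACE

Orientations are given as [roll, pitch, yaw] about the fixed x, y, z axes, in that order (R = Rz(yaw) Ry(pitch) Rx(roll)).
In Python, from workcell import manip gives the robot as it stands.
- The arm moves only by the shell command python3 -m pendant 'ROWS'. ROWS is JSON, one flat list of numbers, 7 for each row, row after row: the shift along the tool's x, y, z in mm, then the turn, a rotation vector about the tool's x, y, z in degrees, then the finger opening in mm, from 0 to 85.4. A call has 1 to 8 rows; each row is the pose to reach, as a shift and turn from the pose commanded when the call began, along the tool's axes at that moment; what a row does not reach only later rows make up. A row lasts 1/12 s, in which the tool goes at most 41.7 mm and 7.16 degrees, less where a joint would pass 70% of its speed; a pose out of reach is approached as far as the arm can. A call with a gripper value outside its range is refused whole. The fingers move at their own pace and stop on an object; the grip force is fixed at half the most. Time passes only in rows, so rows that repeat a pose let the fingers close. It gives the time, the measured TCP pose, the force and the opening at its end, in the units of the state.
- manip.get_state(): the state, without advancing time (a new reading comes with each control period).
- manip.snapshot(name): name is "scene" or "top" or "wrist"; returns the picture (420x560x3 uint8, blue, green, red); there is no depth.
- manip.get_calibration(name): a dict with "intrinsics" (3x3 intrinsics, pixels), "R" (3x3) and "t" (3): a world point X has camera coordinates R X + t. Camera axes: x right, y down, z forward; pixel columns grow to the right and rows downward; lengths in m; the calibration is good to about 2 mm. The wrist camera is an equidistant fisheye: a pixel r from the principal point sees the ray r / f radians off the axis. A picture is of the moment at which its call begins: read the wrist's pose just before it. get_calibration takes no time and is no camera call; for the wrist camera it gives the pose at the moment of the call.
- manip.sign_off(): hands the job in, once; it reports no verdict.
Trained networks look in the newest picture that a camera, given by its name, has taken for a name from the list of things; names that differ only in an ending like _2 or _b are one class to them, and where a whole thing is asked for, a point or a joint stands for the part that bears it (a point fixed in the world has none). Each returns a list of dicts, best first, with "conf" (0 to 1); they miss things now and then, are a little off and sometimes report something else, mostly with a low value. They report only what shows in the picture. A call takes as long as a camera call.
- manip.cut_out(camera, name): "region" (420x560 bool, what is visible of it) and "extent" ([centre column, centre row, width, height] in pixels, round what is visible of it).
The state is a dict: "clock": time; "joint_positions": joint angles; "joint_velocities": joint speeds; "joint_efforts": joint torques, N m; "position": TCP position; "tool_rot": TCP orientation; "contact_force": force on the tool from outside, world axes, zero at the start; "ft_torque": the same for the moment, N m; "width": finger opening in m.
Only numpy, scipy, OpenCV 4.12 (cv2) and the standard library are available. Lean on these libraries where they do the work, as an engineer would, in place of code of your own. Each camera call takes 0.05 s, during which the arm holds its last target.

## Working session

There is one attempt and no reset: what is moved stays moved. The work goes in short steps, Python scripts to look and compute and a shell command to move; the robot and the scene stay as the last step left them, time stands still between calls to the robot, and variables do not carry over. Pictures are saved under pics/ and viewed, and the job is handed in when it is done.

```bash
ls; mkdir -p pics; python3 - <<'E'
from workcell import manip
import cv2
print(manip.get_state())
for n in("scene","top","wrist"):
    cv2.imwrite(f"pics/{n}0.png",manip.snapshot(n)); c=manip.get_calibration(n); print(n,c)
E
```

```text
pics
{'clock': 0.0, 'joint_positions': array([ 1.22949136,  0.61592771, -0.01262048,  1.42493565,  0.00807847,
        1.10337865, -0.04041521]), 'joint_velocities': array([ 0.00078962, -0.0002135 , -0.00192452,  0.00128621, -0.00178097,
        0.00097155, -0.00066799]), 'joint_efforts': array([-2.31673894e-04, -4.69215488e+01,  2.58928863e-01, -1.71032667e+01,
        9.93026159e-03,  9.65678279e-03, -8.55135568e-06]), 'position': array([ 0.20103615, -0.61731398,  0.23012043]), 'tool_rot': array([-3.13522315,  1.56819651,  1.89201601]), 'contact_force': array([-0.20125285, -0.59882308, -0.17293456]), 'ft_torque': array([0.05451133, 0.01687755, 0.02857638]), 'width': 0.08546160980400547}
scene {'intrinsics': array([[398.38140741,   0.        , 277.4284388 ],
       [  0.        , 398.38140741, 211.56630351],
       [  0.        ,   0.        ,   1.        ]]), 'R': array([[ 0.2714472 ,  0.96235812,  0.01353765],
       [ 0.61477401, -0.16254938, -0.77177109],
       [-0.74051964,  0.2178177 , -0.63575633]]), 't': array([-0.1495022 , -0.24109867,  1.58769417])}
top {'intrinsics': array([[480.17490739,   0.        , 277.8339615 ],
       [  0.        , 480.17490739, 210.85143128],
       [  0.        ,   0.        ,   1.        ]]), 'R': array([[ 0.02655902, -0.99955332, -0.01370292],
       [-0.99318791, -0.02482914, -0.11384764],
       [ 0.11345656,  0.01663326, -0.99340372]]), 't': array([6.66838513e-04, 5.48299271e-01, 1.48301886e+00])}
wrist {'intrinsics': array([[325.1922621 ,   0.        , 281.63393039],
       [  0.        , 325.1922621 , 206.11984633],
       [  0.        ,   0.        ,   1.        ]]), 'R': array([[ 0.30950588, -0.95089483, -0.00226307],
       [-0.90028284, -0.29379669,  0.3212076 ],
       [-0.30609953, -0.09737824, -0.9470061 ]]), 't': array([-0.64843542, -0.04201319,  0.38082044])}
```

View pics/scene0.png

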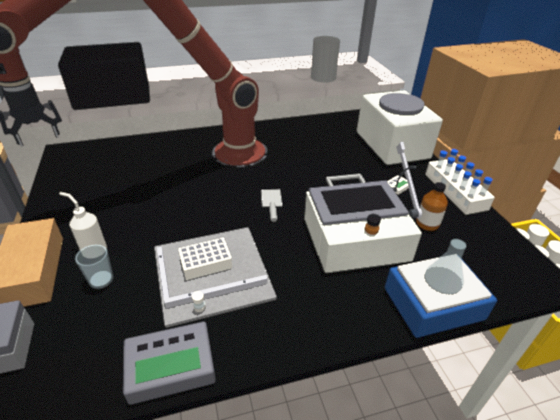

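View pics/top0.png

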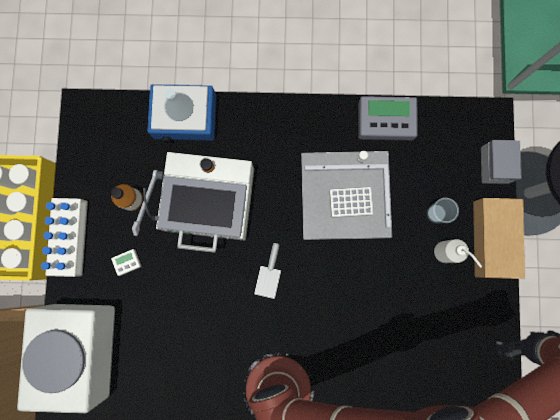

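View pics/wrist0.png

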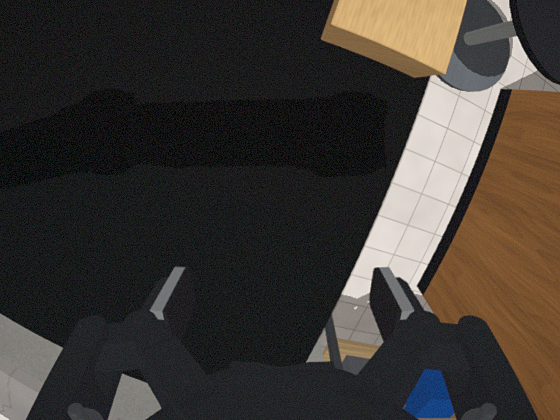

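```bash
cat > h.py <<'E'
from workcell import manip
import cv2, numpy as np
from scipy.optimize import least_squares
from scipy.spatial.transform import Rotation as Ro
def proj(c,X,wrist=False):
    Y=np.atleast_2d(X)@c["R"].T+c["t"]; K=c["intrinsics"]
    if wrist:
        r=np.hypot(Y[:,0],Y[:,1]); th=np.arctan2(r,Y[:,2]); s=th/np.maximum(r,1e-9)
        return np.c_[K[0,0]*Y[:,0]*s+K[0,2],K[1,1]*Y[:,1]*s+K[1,2]]
    return np.c_[K[0,0]*Y[:,0]/Y[:,2]+K[0,2],K[1,1]*Y[:,1]/Y[:,2]+K[1,2]]
def ray(c,p,wrist=False):
    K=c["intrinsics"]; x=(p[0]-K[0,2])/K[0,0]; y=(p[1]-K[1,2])/K[1,1]
    if wrist:
        r=np.hypot(x,y)+1e-12; d=np.array([x/r*np.sin(r),y/r*np.sin(r),np.cos(r)])
    else: d=np.array([x,y,1.]); d/=np.linalg.norm(d)
    return -c["R"].T@c["t"], c["R"].T@d
def onz(c,p,z,wrist=False):
    o,d=ray(c,p,wrist); return o+d*(z-o[2])/d[2]
def tri(rays):
    A=sum(np.eye(3)-np.outer(d,d) for o,d in rays); b=sum((np.eye(3)-np.outer(d,d))@o for o,d in rays)
    X=np.linalg.solve(A,b); return X,[np.linalg.norm((np.eye(3)-np.outer(d,d))@(X-o)) for o,d in rays]
E
python3 - <<'E'
from h import *
for cam in("top","scene"):
    im=manip.snapshot(cam); cv2.imwrite(f"pics/{cam}1.png",im)
    c=manip.get_calibration(cam)
    for n in["block_center","lid_bar","lid","pointer","vial","jar","wash","amber","beaker","timer","spatula"]:
        r=manip.cut_out(cam,n)
        for q in r[:2]:
            z={"block_center":.053,"lid_bar":.115,"lid":.115,"pointer":.2,"jar":.13}.get(n,.03)
            print(cam,n,round(q["conf"],2),np.round(q["extent"],1),onz(c,q["extent"][:2],z).round(3))
    if cam=="top":
        cv2.imwrite("pics/t_zoomA.png",cv2.resize(im[130:260,290:410],None,fx=4.6,fy=4.6,interpolation=cv2.INTER_CUBIC))
        cv2.imwrite("pics/t_zoomB.png",cv2.resize(im[140:260,110:270],None,fx=5,fy=5,interpolation=cv2.INTER_CUBIC))
    else:
        cv2.imwrite("pics/s_zoomA.png",cv2.resize(im[220:330,140:290],None,fx=5,fy=5,interpolation=cv2.INTER_CUBIC))
        cv2.imwrite("pics/s_zoomB.png",cv2.resize(im[130:280,290:460],None,fx=4,fy=4,interpolation=cv2.INTER_CUBIC))
E
```

```text
top block_center 0.8 [348.7 203.1  50.4  33.9] [ 0.575 -0.205  0.053]
top lid_bar 0.71 [201.8 213.5  87.1  80.6] [0.525 0.24  0.115]
top lid_bar 0.49 [126.1 197.8  32.4  24.2] [0.567 0.47  0.115]
top lid 0.72 [126.  261.   26.7  26.7] [0.378 0.458 0.115]
top lid 0.64 [201.8 214.8  85.7  78.2] [0.521 0.24  0.115]
top vial 0.51 [361.4 157.2  15.   15.2] [ 0.727 -0.247  0.03 ]
top jar 0.51 [205.7 165.9  18.3  17.4] [0.666 0.232 0.13 ]
top wash 0.78 [450.8 251.8  34.2  23.9] [ 0.434 -0.526  0.03 ]
top amber 0.87 [126.3 196.3  31.7  24.6] [0.583 0.498 0.03 ]
top amber 0.63 [202.1 214.2  89.5  82.3] [0.532 0.254 0.03 ]
top timer 0.95 [125.9 260.5  31.3  25.2] [0.38  0.487 0.03 ]
top timer 0.32 [127.8 197.4  31.3  26.1] [0.579 0.493 0.03 ]
top spatula 0.81 [265.7 268.4  24.2  52.5] [0.367 0.048 0.03 ]
scene block_center 0.56 [206.6 258.1  50.1  40.1] [ 0.604 -0.212  0.053]
scene lid_bar 0.71 [358.2 197.6  98.4  52. ] [0.536 0.25  0.115]
scene lid 0.75 [358.5 199.9 101.   53. ] [0.546 0.246 0.115]
scene lid 0.69 [216.7 276.9 125.7 102.4] [ 0.732 -0.2    0.115]
scene pointer 0.55 [408.9 179.7  26.1  76.8] [0.596 0.361 0.2  ]
scene vial 0.6 [197.3 301.8  12.4  19.1] [ 0.723 -0.253  0.03 ]
scene jar 0.6 [205.8 258.1  47.8  39.1] [ 0.68  -0.217  0.13 ]
scene jar 0.52 [375.9 222.8  20.5  22.5] [0.667 0.238 0.13 ]
scene wash 0.81 [ 90.  222.4  38.9  54. ] [ 0.343 -0.528  0.03 ]
scene wash 0.21 [198.1 302.1  12.9  22.7] [ 0.725 -0.252  0.03 ]
scene amber 0.89 [432.6 205.9  30.3  46.1] [0.538 0.523 0.03 ]
scene beaker 0.98 [ 93.6 266.2  36.4  43.9] [ 0.533 -0.505  0.03 ]
scene timer 0.48 [397.6 186.1  19.5  19.9] [0.411 0.467 0.03 ]
scene spatula 0.83 [273.1 205.   22.   29.6] [0.403 0.027 0.03 ]
```

View pics/t_zoomA.png

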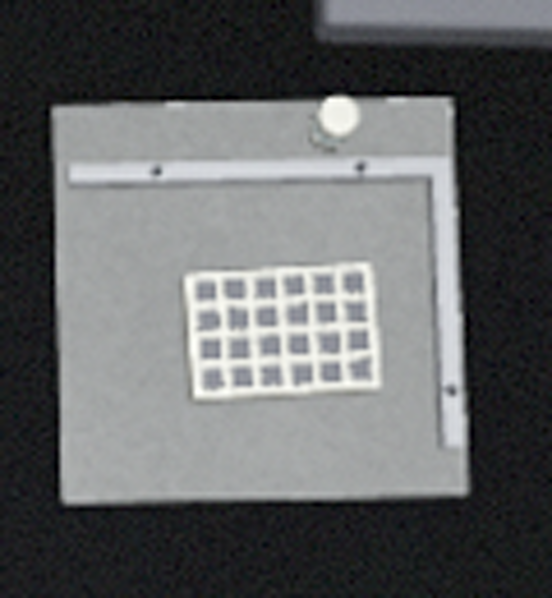

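View pics/s_zoomA.png

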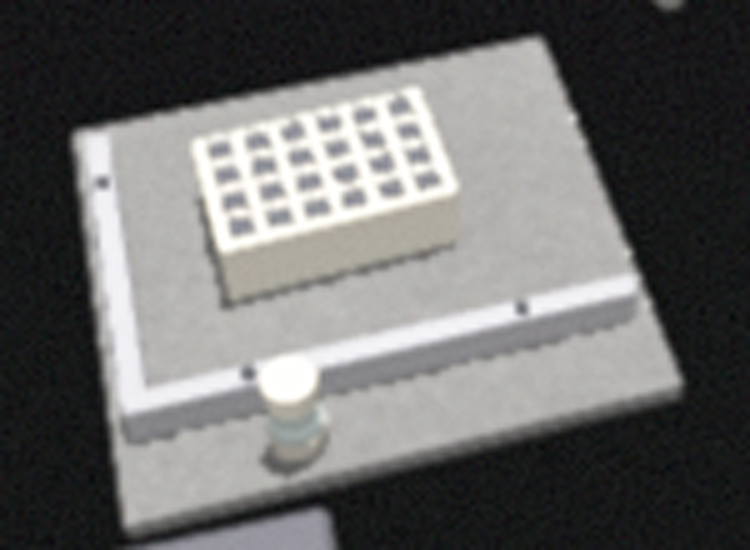

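View pics/t_zoomB.png

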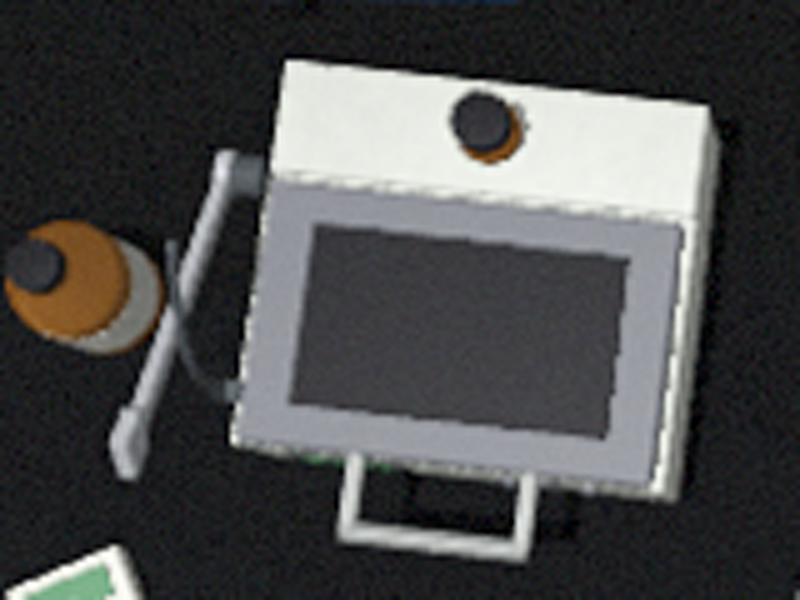

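View pics/s_zoomB.png

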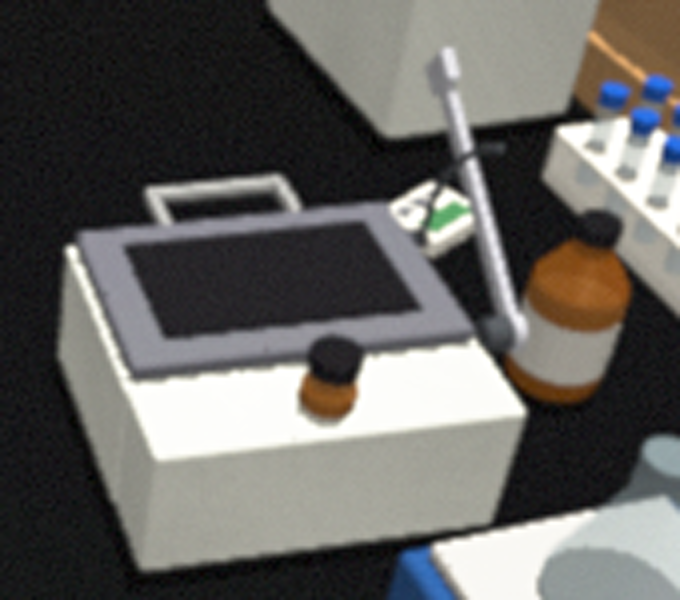

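```bash
cat > fit.py <<'E'
from h import *
ct=manip.get_calibration("top"); cs=manip.get_calibration("scene")
def z2(p,off,f): return (np.array(p,float)+.5)/f-.5+np.array(off)
tA=lambda *p:z2(p,(290,130),4.6); sA=lambda *p:z2(p,(140,220),5); tB=lambda *p:z2(p,(110,140),5); sB=lambda *p:z2(p,(290,130),4)
def T(q,P): 
    c,s=np.cos(q[2]),np.sin(q[2]); P=np.atleast_2d(P); return np.c_[q[0]+c*P[:,0]-s*P[:,1],q[1]+s*P[:,0]+c*P[:,1],P[:,2]]
def fit(obs,q0):
    def f(q): return np.concatenate([(proj(c,T(q,P))[0]-p) for c,P,p in obs])
    r=least_squares(f,q0,loss="soft_l1"); e=f(r.x).reshape(-1,2)
    return r.x,e
if __name__=="__main__":
    b=[(ct,(.06,.26,.012),tA(52,104)),(ct,(.06,-.02,.012),tA(453,97)),(ct,(-.22,-.02,.012),tA(467,495)),(ct,(-.22,.26,.012),tA(62,502)),(ct,(0,0,.034),tA(430,179)),
    (cs,(-.22,-.02,.012),sA(75,130)),(cs,(-.22,.26,.012),sA(543,36)),(cs,(.06,.26,.012),sA(683,385)),(cs,(.06,-.02,.012),sA(128,525)),(cs,(0,0,.034),sA(145,388))]
    q,e=fit(b,[.65,-.3,0]); print("dock",q.round(4),"\n",e.round(1).tolist()); D=q
    h,w=.0425,.0635
    k=[(ct,(h,w,.053),tA(184,274)),(ct,(h,-w,.053),tA(371,262)),(ct,(-h,-w,.053),tA(381,384)),(ct,(-h,w,.053),tA(195,401)),
    (cs,(-h,-w,.053),sA(193,143)),(cs,(-h,w,.053),sA(418,87)),(cs,(h,w,.053),sA(458,188)),(cs,(h,-w,.053),sA(228,248)),(cs,(h,-w,.012),sA(228,303)),(cs,(h,w,.012),sA(455,243))]
    q,e=fit(k,[.58,-.2,0]); print("block",q.round(4),"\n",e.round(1).tolist())
    c,s=np.cos(D[2]),np.sin(D[2]); d=q[:2]-D[:2]; print("block in dock mm",(1000*np.array([c*d[0]+s*d[1],-s*d[0]+c*d[1]])).round(1),"yaw deg",np.degrees(q[2]-D[2]))
    for nm,a,bb in[("barL",tB(345,533),sB(285,180)),("barR",tB(523,549),sB(150,190)),("lidRL",tB(272,182),sB(476,330)),("lidRR",tB(685,226),sB(135,375)),("lidFL",tB(235,440),sB(375,202)),("tip",tB(127,474),sB(447,50)),("phinge",tB(228,155),sB(517,325)),("jarTop",tB(485,124),sB(336,355))]:
        X,r=tri([ray(ct,a),ray(cs,bb)]); print(nm,X.round(4),np.round(r,4))
E
python3 fit.py
```

```text
dock [ 0.6941 -0.3184  0.0406] 
 [[0.5, -0.1], [0.1, -0.0], [0.6, 0.1], [0.1, -0.1], [1.0, -0.9], [0.3, -0.1], [0.4, -0.3], [0.6, -0.5], [-0.3, -0.3], [0.6, -0.1]]
block [ 0.5816 -0.214   0.0925] 
 [[0.5, -0.1], [0.5, -0.2], [0.8, 0.3], [0.3, -0.7], [-0.0, -0.5], [0.1, -0.3], [0.5, -0.0], [-1.1, 0.3], [1.0, -0.2], [1.9, -0.6]]
block in dock mm [-108.2  108.9] yaw deg 2.9752569206160913
barL [0.4267 0.3066 0.1147] [0.0022 0.0022]
barR [0.4189 0.1974 0.1192] [0.0005 0.0005]
lidRL [0.6353 0.3586 0.1161] [0.0003 0.0003]
lidRR [0.6153 0.1097 0.113 ] [0.0004 0.0004]
lidFL [0.477  0.3672 0.1179] [0.0052 0.0052]
tip [0.4531 0.4044 0.2317] [0.0052 0.0052]
phinge [0.6485 0.382  0.1265] [0.0016 0.0016]
jarTop [0.6676 0.2272 0.1482] [0.0008 0.0008]
```

```bash
cat >> h.py <<'E'
def tool():
    s=manip.get_state(); R=Ro.from_euler("xyz",s["tool_rot"]).as_matrix(); return s,s["position"],R
def goto(X,Rt=None):
    "shift (mm, tool axes) and turn (deg) to reach X,Rt"
    s,p,R=tool(); d=R.T@(np.array(X)-p)*1000
    r=np.zeros(3) if Rt is None else np.degrees(Ro.from_matrix(R.T@Rt).as_rotvec())
    print("shift",d.round(1),"turn",r.round(2),"dist",np.linalg.norm(d).round(1),"opening",s["width"],"F",s["contact_force"].round(1))
def down(ang):
    "tool x down, tool z (jaw axis) horizontal at angle ang (rad) from world x"
    x=np.array([0,0,-1.]); z=np.array([np.cos(ang),np.sin(ang),0]); return np.c_[x,np.cross(z,x),z]
D=np.array([.6941,-.3184,.0406])
def dock(x,y,z,D=D):
    c,s=np.cos(D[2]),np.sin(D[2]); return np.array([D[0]+c*x-s*y,D[1]+s*x+c*y,z])
E
python3 - <<'E'
from h import *
s,p,R=tool(); print(R.round(3)); a=np.degrees(np.arctan2(R[1,2],R[0,2])); print(a)
# above +y face of block, jaws along dock x
for f in(0,np.pi): goto(dock(-.108,.23,.30),down(D[2]+f))
for f in(0,np.pi): goto(dock(-.23,.0635,.30),down(D[2]+np.pi/2+f))
E
```

```text
[[ 0.     0.951  0.31 ]
 [ 0.     0.31  -0.951]
 [-1.     0.    -0.   ]]
-71.96182428544925
shift [ -68.7  519.7 -383. ] turn [-74.29   0.    -0.  ] dist 649.2 opening 0.0853304233708861 F [-0.2 -0.4 -0.4]
shift [ -68.7  519.7 -383. ] turn [105.71  -0.    -0.  ] dist 649.2 opening 0.0853304233708861 F [-0.2 -0.4 -0.4]
shift [ -68.7  357.2 -255.7] turn [-164.29    0.     -0.  ] dist 444.6 opening 0.0853304233708861 F [-0.2 -0.4 -0.4]
shift [ -68.7  357.2 -255.7] turn [15.71 -0.   -0.  ] dist 444.6 opening 0.0853304233708861 F [-0.2 -0.4 -0.4]
```

```bash
python3 -m pendant '[-30,20,-15,0,0,0,60, -55,50,-36,2,0,0,60, -69,80,-57,4,0,0,60, -69,112,-80,6,0,0,60, -69,145,-104,8,0,0,60, -69,178,-128,10,0,0,60, -69,211,-151,12,0,0,60, -69,244,-175,14,0,0,60]' && python3 -m pendant '[0,33,-23,1.7,0,0,60, 0,66,-47,1.7,0,0,60, 0,98,-70,1.7,0,0,60, 0,113,-81,1.7,0,0,60, 0,113,-81,1.7,0,0,60]'; python3 - <<'E'
from h import *
goto(dock(-.23,.0635,.30),down(D[2]-np.pi/2))
c=manip.get_calibration("wrist"); cv2.imwrite("pics/w2.png",manip.snapshot("wrist")); print(-c["R"].T@c["t"])
E
```

```text
clock: 2.02
position: [0.38, -0.3745, 0.3007]
tool_rot: [0.774, 1.57, -0.729]
contact_force: [1.3, -0.4, 0.0]
width: 0.0598
clock: 2.43
position: [0.4909, -0.2811, 0.3002]
tool_rot: [2.402, 1.566, 0.883]
contact_force: [0.7, -0.2, -0.4]
width: 0.0595
shift [  0.1 -28.3 -18.3] turn [ 0.65 -0.21 -0.19] dist 33.7 opening 0.059508485789533855 F [ 0.7 -0.2 -0.4]
[ 0.57274142 -0.27718379  0.44270775]
```

View pics/w2.png

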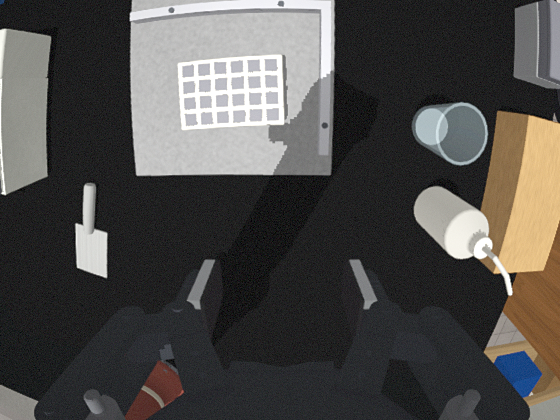

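```bash
python3 - <<'E'
import cv2
im=cv2.imread("pics/w2.png"); cv2.imwrite("pics/w2z.png",cv2.resize(im[0:190,120:345],None,fx=3.5,fy=3.1,interpolation=cv2.INTER_CUBIC))
E
```

```text
(no output)
```

View pics/w2z.png

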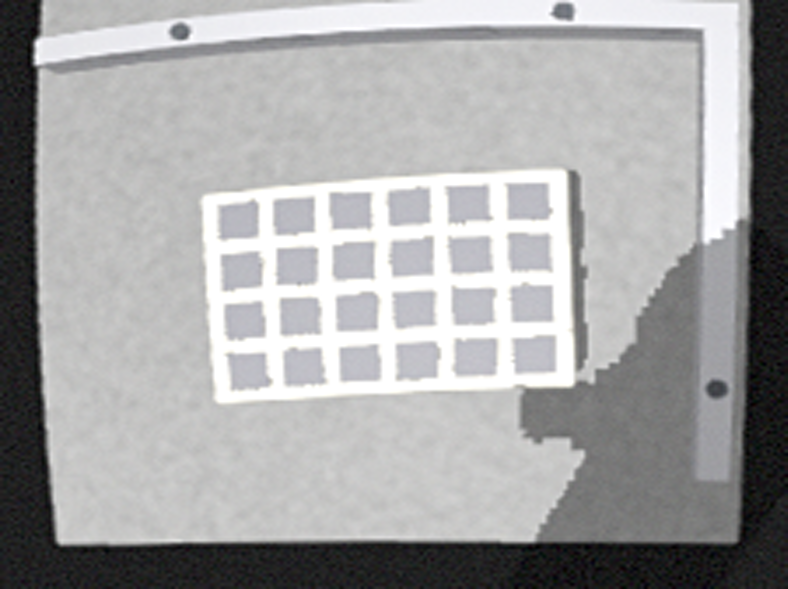

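```bash
cat > fit2.py <<'E'
from fit import *
from h import D as D0
cw=manip.get_calibration("wrist")  # arm unmoved since
wz=lambda x,y: np.array([(x+.5)/3.5-.5+120,(y+.5)/3.1-.5])
def fitw(obs,q0):
    f=lambda q:np.concatenate([proj(cw,T(q,P),True)[0]-p for P,p in obs])
    r=least_squares(f,q0); return r.x,r.fun.reshape(-1,2)
h,w=.0425,.0635
q,e=fitw([((-.22,.26,.012),wz(58,544)),((-.22,-.02,.012),wz(738,541)),((0,0,.034),wz(705,29))],D0)
print("dock",q.round(4),e.round(1).tolist()); Dd=q
q,e=fitw([((h,w,.053),wz(203,197)),((h,-w,.053),wz(568,170)),((-h,-w,.053),wz(574,385)),((-h,w,.053),wz(217,403))],[.58,-.2,.09])
print("block",q.round(4),e.round(1).tolist())
c,s=np.cos(Dd[2]),np.sin(Dd[2]); d=q[:2]-Dd[:2]; print((1000*np.array([c*d[0]+s*d[1],-s*d[0]+c*d[1]])).round(1),np.degrees(q[2]-Dd[2]))
E
python3 fit2.py
```

```text
dock [ 0.6921 -0.3229  0.0401] [[-0.6, 0.2], [0.4, 0.7], [0.1, -0.8]]
block [ 0.5784 -0.2179  0.0794] [[-0.7, -0.9], [0.2, -0.5], [0.8, 0.7], [-0.5, 0.7]]
[-109.4  109.6] 2.2528820248753556
```

```bash
sed -i 's/^D=np.array.*/D=np.array([.6925,-.3215,.0403])/' h.py; python3 - <<'E'
from h import *
goto(dock(-.19,.109,.15),down(D[2]-np.pi/2))
goto(dock(-.19,.109,.022),down(D[2]-np.pi/2))
E
```

```text
shift [150.2  13.  -63.5] turn [ 0.39 -0.07 -0.04] dist 163.6 opening 0.06031191522078247 F [-0.8 -0.5 -0.5]
shift [278.2  12.9 -63.3] turn [ 0.39 -0.07 -0.04] dist 285.6 opening 0.06031191522078247 F [-0.8 -0.5 -0.5]
```

```bash
python3 -m pendant '[35,6,-20,0.4,0,0,60, 70,13,-40,0.4,0,0,60, 105,13,-58,0.4,0,0,60, 140,13,-63.5,0.4,0,0,60, 178,13,-63.5,0.4,0,0,60, 210,13,-63.5,0.4,0,0,60, 230,13,-63.5,0.4,0,0,60, 230,13,-63.5,0.4,0,0,60]'; python3 - <<'E'
from h import *
goto(dock(-.19,.109,.022),down(D[2]-np.pi/2))
goto(dock(-.19+.066,.109,.022),down(D[2]-np.pi/2))
cv2.imwrite("pics/w3.png",manip.snapshot("wrist"))
E
```

```text
clock: 3.15
position: [0.4922, -0.224, 0.0664]
tool_rot: [-1.828, 1.561, 2.916]
contact_force: [0.1, 0.7, 0.0]
width: 0.0596
shift [44.3  6.5 -3.5] turn [-0.52 -0.14  0.54] dist 44.9 opening 0.05959015956956279 F [0.1 0.7 0. ]
shift [43.7 72.5 -4.1] turn [-0.52 -0.14  0.54] dist 84.8 opening 0.05959015956956279 F [0.1 0.7 0. ]
```

View pics/w3.png

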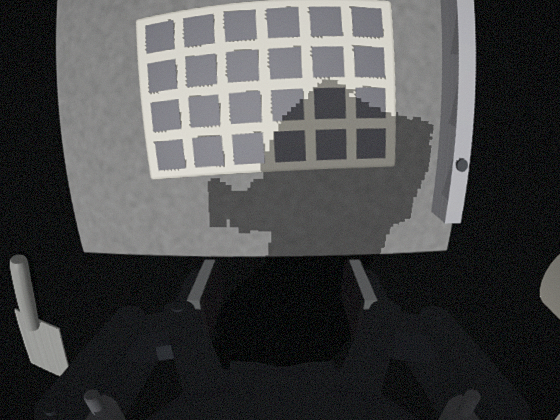

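```bash
python3 -m pendant '[25,6,-4,-0.3,0,0,60, 44,6,-4,-0.3,0,0,60, 44,6,-4,-0.3,0,0,60, 44,22,-4,-0.3,0,0,60, 44,38,-4,-0.3,0,0,60, 44,46,-4,-0.3,0,0,60, 44,54,-4,-0.3,0,0,60, 44,62,-4,-0.3,0,0,60]'&& python3 -m pendant '[0,8,0,0,0,0,60, 0,16,0,0,0,0,60, 0,22,0,0,0,0,60, 0,22,0,0,0,0,60]'; python3 - <<'E'
from h import *
goto(dock(-.096,.109,.022),down(D[2]-np.pi/2))
cv2.imwrite("pics/w4.png",manip.snapshot("wrist"))
E
```

```text
clock: 3.87
position: [0.5581, -0.2183, 0.0278]
tool_rot: [-0.35, 1.57, -1.883]
contact_force: [-2.0, -0.2, 1.5]
width: 0.06
clock: 4.2
position: [0.5824, -0.216, 0.0265]
tool_rot: [1.483, 1.568, -0.048]
contact_force: [-0.1, 0.3, -0.2]
width: 0.0601
shift [4.5 9.8 0.8] turn [-0.02  0.01 -0.16] dist 10.8 opening 0.060115642798765655 F [-0.1  0.3 -0.2]
```

View pics/w4.png

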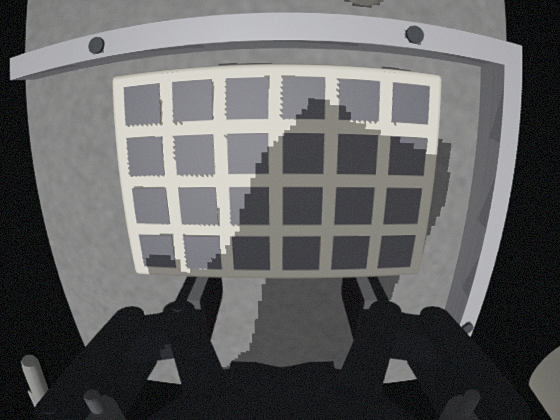

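```bash
python3 -m pendant '[0,3,0,0,0,0,60, 0,6,0,0,0,0,60, 0,6,0,0,0,0,60]'&& python3 -m pendant '[0,2,0,0,0,0,60, 0,2,0,0,0,0,60]';python3 -m pendant '[0,2,0,0,0,0,60, 0,2,0,0,0,0,60]'; python3 - <<'E'
from h import *
goto(dock(-.096,.109,.022),down(D[2]-np.pi/2))
cv2.imwrite("pics/w5.png",manip.snapshot("wrist"))
E
```

```text
clock: 4.5
position: [0.5867, -0.2161, 0.0262]
tool_rot: [1.903, 1.57, 0.371]
contact_force: [0.1, 0.4, -0.0]
width: 0.0601
clock: 4.67
position: [0.5884, -0.216, 0.0262]
tool_rot: [2.955, 1.571, 1.423]
contact_force: [-0.9, 0.8, 0.4]
width: 0.06
clock: 4.83
position: [0.5906, -0.2159, 0.0263]
tool_rot: [1.619, 1.57, 0.087]
contact_force: [-0.8, 0.3, -0.4]
width: 0.06
shift [4.3 1.5 0.6] turn [-0.07 -0.   -0.03] dist 4.6 opening 0.060034038680214154 F [-0.8  0.3 -0.4]
```

View pics/w5.png

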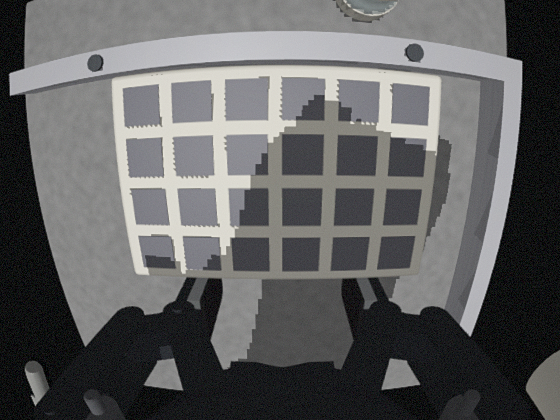

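Near the far fence now (top edge of the block at row ~72, fence near edge ~68). A few more small pushes, watching force.

```bash
for i in 1; do python3 -m pendant '[0,2,0,0,0,0,60, 0,2,0,0,0,0,60]'; python3 -m pendant '[0,2,0,0,0,0,60, 0,2,0,0,0,0,60]'; python3 -m pendant '[0,2,0,0,0,0,60, 0,2,0,0,0,0,60]'; done; python3 - <<'E'
from h import *
cv2.imwrite("pics/w6.png",manip.snapshot("wrist"))
E
```

```text
clock: 5.05
position: [0.5927, -0.2159, 0.0263]
tool_rot: [1.542, 1.57, 0.01]
contact_force: [-0.0, -0.3, 0.1]
width: 0.0596
clock: 5.22
position: [0.5945, -0.2159, 0.0263]
tool_rot: [0.5, 1.571, -1.032]
contact_force: [-1.4, -1.2, 0.3]
width: 0.0597
clock: 5.38
position: [0.5945, -0.2159, 0.0262]
tool_rot: [-1.68, 1.567, 3.072]
contact_force: [-5.0, 0.9, 2.7]
width: 0.0598
```

View pics/w6.png

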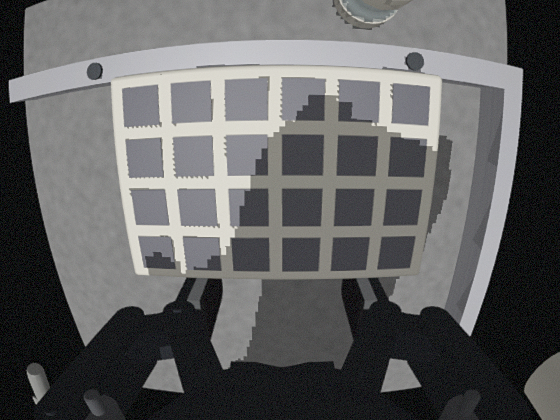

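```bash
python3 -m pendant '[0,-20,0,0,0,0,60, -30,-25,0,0,0,0,50, -65,-25,0,0,0,0,40, -95,-25,0,0,0,0,40, -95,-25,0,-7,0,0,40, -95,-25,0,-14,0,0,40]'; python3 - <<'E'
from h import *
s,p,R=tool(); print(p,s["joint_positions"].round(2))
goto(dock(-.0425,.215,.12),down(D[2]))
goto(dock(-.0425,.215,.024),down(D[2]))
E
```

```text
clock: 5.93
position: [0.5746, -0.217, 0.1246]
tool_rot: [1.011, 1.561, -0.27]
contact_force: [-1.3, 0.1, -0.2]
width: 0.04
[ 0.57461884 -0.21704356  0.12457878] [ 0.39  0.67 -0.1   1.66  0.09  0.81 -1.03]
shift [  4.9  94.9 -85.1] turn [-75.73   0.54  -0.2 ] dist 127.6 opening 0.04003869308757981 F [-1.3  0.1 -0.2]
shift [100.9  94.2 -85.6] turn [-75.73   0.54  -0.2 ] dist 162.4 opening 0.04003869308757981 F [-1.3  0.1 -0.2]
```

```bash
python3 -m pendant '[4,20,-18,-7,0,0,40, 4,40,-36,-14,0,0,40, 4,60,-54,-21,0,0,40, 4,80,-72,-28,0,0,40, 4,95,-85,-35,0,0,40, 4,95,-85,-42,0,0,40, 4,95,-85,-49,0,0,40, 4,95,-85,-56,0,0,40]' && python3 -m pendant '[0,0,0,-7,0,0,40, 0,0,0,-14,0,0,40, 0,0,0,-19.5,0,0,40, 0,0,0,-19.5,0,0,40]'; python3 - <<'E'
from h import *
goto(dock(-.0425,.215,.12),down(D[2]))
goto(dock(-.0425,.215,.024),down(D[2]))
cv2.imwrite("pics/w7.png",manip.snapshot("wrist"))
E
```

```text
clock: 6.6
position: [0.6404, -0.1074, 0.1176]
tool_rot: [0.571, 1.567, 0.268]
contact_force: [-0.5, -0.8, 0.3]
width: 0.0404
clock: 6.93
position: [0.6399, -0.1085, 0.1174]
tool_rot: [0.46, 1.568, 0.491]
contact_force: [-0.0, -0.8, -0.5]
width: 0.04
shift [-2.5  0.   1.5] turn [-0.53  0.15 -0.07] dist 3.0 opening 0.03997623172972494 F [-0.  -0.8 -0.5]
shift [93.5 -0.1  1.3] turn [-0.53  0.15 -0.07] dist 93.5 opening 0.03997623172972494 F [-0.  -0.8 -0.5]
```

View pics/w7.png

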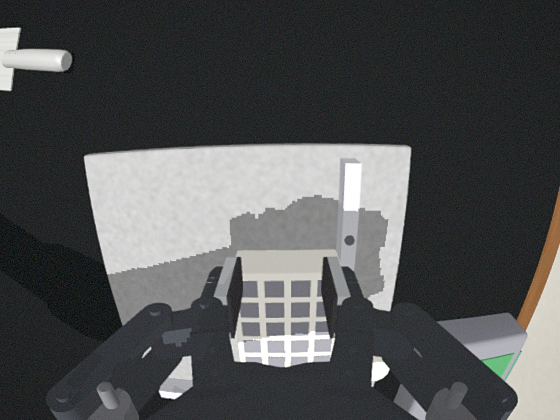

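```bash
python3 -m pendant '[35,0,0,-0.5,0,0,40, 70,0,0,-0.5,0,0,40, 92,0,1,-0.5,0,0,40, 92,0,1,-0.5,0,0,40, 92,-12,1,-0.5,0,0,40, 92,-24,1,-0.5,0,0,40, 92,-32,1,-0.5,0,0,40, 92,-40,1,-0.5,0,0,40]' && python3 -m pendant '[0,-8,0,0,0,0,40, 0,-16,0,0,0,0,40, 0,-24,0,0,0,0,40, 0,-30,0,0,0,0,40, 0,-30,0,0,0,0,40]'; python3 - <<'E'
from h import *
goto(dock(-.0425,.138,.024),down(D[2]))
cv2.imwrite("pics/w8.png",manip.snapshot("wrist"))
E
```

```text
clock: 7.65
position: [0.6425, -0.1505, 0.0276]
tool_rot: [-0.185, 1.566, -0.148]
contact_force: [-0.2, 1.0, 1.2]
width: 0.0398
clock: 8.07
position: [0.642, -0.1814, 0.0252]
tool_rot: [-1.58, 1.569, -1.544]
contact_force: [-0.4, -0.3, -0.1]
width: 0.0397
shift [ 1.2 -4.   2.4] turn [-0.22 -0.    0.12] dist 4.8 opening 0.03968545672837936 F [-0.4 -0.3 -0.1]
```

View pics/w8.png

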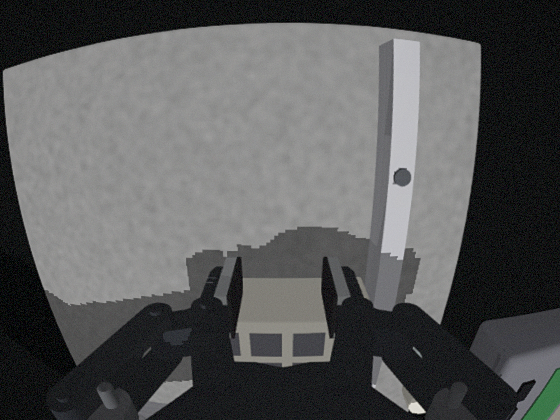

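```bash
for i in 1; do python3 -m pendant '[0,-2,0,0,0,0,40, 0,-3,0,0,0,0,40, 0,-3,0,0,0,0,40]'; python3 -m pendant '[0,-2,0,0,0,0,40, 0,-2,0,0,0,0,40]'; python3 -m pendant '[0,-2,0,0,0,0,40, 0,-2,0,0,0,0,40]'; done; python3 - <<'E'
from h import *
im=manip.snapshot("top");cv2.imwrite("pics/t9.png",cv2.resize(im[130:260,290:410],None,fx=4.6,fy=4.6,interpolation=cv2.INTER_CUBIC))
E
```

```text
clock: 8.37
position: [0.642, -0.1816, 0.0251]
tool_rot: [-2.928, 1.57, -2.889]
contact_force: [0.5, 0.9, -0.3]
width: 0.0397
clock: 8.53
position: [0.6421, -0.1821, 0.0252]
tool_rot: [1.986, 1.569, 2.026]
contact_force: [-0.0, 1.5, -0.4]
width: 0.0399
clock: 8.7
position: [0.642, -0.1822, 0.0252]
tool_rot: [1.859, 1.566, 1.9]
contact_force: [-1.6, 4.9, 0.8]
width: 0.0398
```

View pics/t9.png

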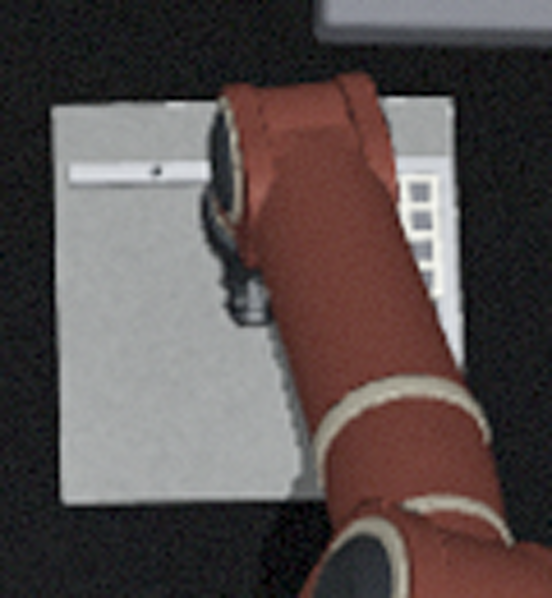

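```bash
python3 -m pendant '[0,-3,0,0,0,0,40, 0,-4,0,0,0,0,40, 0,-4,0,0,0,0,40]'; python3 -m pendant '[0,8,0,0,0,0,40, 0,20,0,0,0,0,40, 0,25,0,0,0,0,40, -40,25,0,0,0,0,40, -80,25,0,0,0,0,40, -120,25,0,0,0,0,40, -160,25,0,0,0,0,40, -180,25,0,0,0,0,40]';  python3 - <<'E'
from h import *
cv2.imwrite("pics/w10.png",manip.snapshot("wrist"))
im=manip.snapshot("scene");cv2.imwrite("pics/s10.png",cv2.resize(im[220:330,140:290],None,fx=5,fy=5,interpolation=cv2.INTER_CUBIC))
im=manip.snapshot("top");cv2.imwrite("pics/t10.png",cv2.resize(im[130:260,290:410],None,fx=4.6,fy=4.6,interpolation=cv2.INTER_CUBIC))
s,p,R=tool(); print(p,s["joint_positions"].round(2))
E
```

```text
clock: 9.0
position: [0.6417, -0.1822, 0.0252]
tool_rot: [1.818, 1.561, 1.861]
contact_force: [-2.8, 9.0, 1.7]
width: 0.0399
clock: 9.67
position: [0.6442, -0.1648, 0.2116]
tool_rot: [-0.294, 1.561, -0.255]
contact_force: [1.1, -0.5, 0.3]
width: 0.0401
[ 0.64286899 -0.16489667  0.20797683] [ 0.49  0.7  -0.5   1.41  0.35  1.12 -0.03]
```

View pics/w10.png

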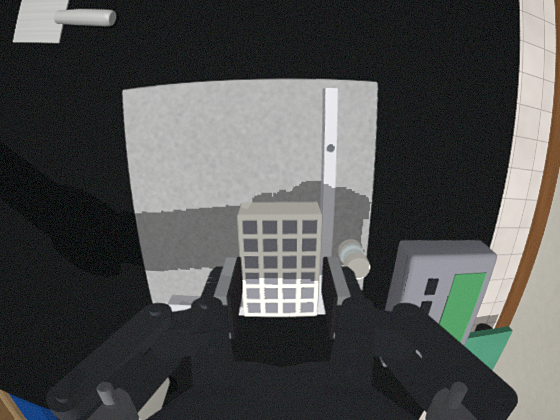

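View pics/s10.png

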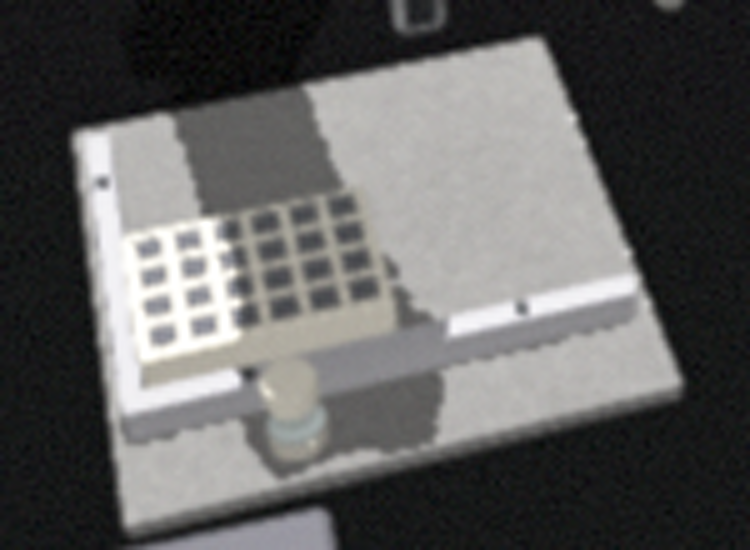

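View pics/t10.png

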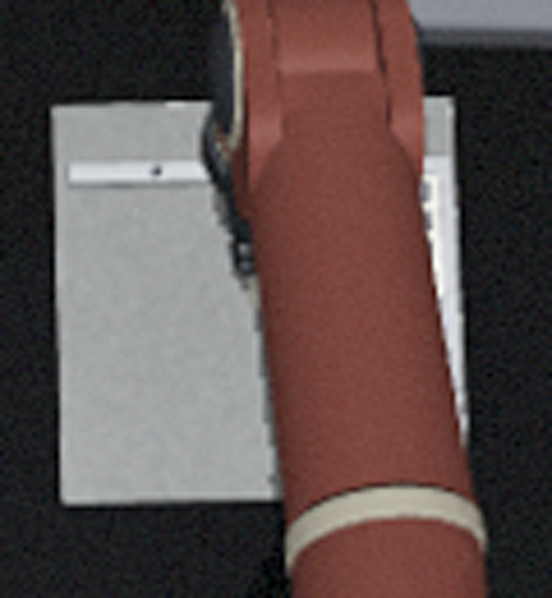

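```bash
python3 - <<'E'
from fit import *
h,w=.0425,.0635
b=[(cs,(-.22,-.02,.012),sA(75,130)),(cs,(-.22,.26,.012),sA(543,36)),(cs,(.06,.26,.012),sA(683,385)),(cs,(.06,-.02,.012),sA(128,525)),(cs,(0,0,.034),sA(145,388))]
D,e=fit(b,[.65,-.3,0]); print(D)
for k in ([(193,143),(418,87),(458,188),(228,248)],[(126,236),(365,190),(395,303),(142,362)]):
    q,e=fit([(cs,(a,bb,.053),sA(*p)) for (a,bb),p in zip([(-h,-w),(-h,w),(h,w),(h,-w)],k)],[.6,-.2,0])
    c,s=np.cos(D[2]),np.sin(D[2]); d=q[:2]-D[:2]; print((1000*np.array([c*d[0]+s*d[1],-s*d[0]+c*d[1]])).round(1),np.degrees(q[2]-D[2]),e.round(1).tolist())
E
```

```text
[ 0.69460998 -0.3193129   0.04038132]
[-108.2  110.1] 3.573496980755393 [[-0.0, -0.2], [0.1, -0.3], [0.7, -0.2], [-0.7, 0.6]]
[-43.3  64.2] -0.7497839822886762 [[-0.4, 0.3], [0.4, -0.6], [0.5, 0.2], [-0.5, -0.1]]
```

```bash
python3 - <<'E'
from h import *
goto([.42,.10,.30],down(np.radians(-4.4)))
E
```

```text
shift [ -93.8  273.1 -212. ] turn [6.61 0.3  0.12] dist 358.2 opening 0.04008980785968983 F [ 1.1 -0.1 -0.4]
```

```bash
python3 -m pendant '[-20,25,-20,1,0,0,40, -35,55,-44,2,0,0,40, -50,85,-67,3,0,0,40, -64,115,-90,4,0,0,40, -75,145,-113,5,0,0,40, -85,176,-137,6,0,0,40, -90,206,-160,6.6,0,0,40, -94,235,-183,6.6,0,0,40]'&&python3 -m pendant '[0,20,-15,0,0,0,40, 0,38,-29,0,0,0,40, 0,38,-29,0,0,0,40, 0,38,-29,0,0,0,40]'; python3 - <<'E'
from h import *
c=manip.get_calibration("wrist"); s,p,R=tool(); np.savez("w11.npz",R=c["R"],t=c["t"],K=c["intrinsics"]); print(p)
im=manip.snapshot("wrist"); cv2.imwrite("pics/w11.png",im)
im=manip.snapshot("top");cv2.imwrite("pics/t11.png",im)
goto([.42,.19,.30],down(np.radians(-4.4)))
E
```

```text
clock: 10.48
position: [0.4476, 0.064, 0.2984]
tool_rot: [-2.688, 1.569, -2.765]
contact_force: [1.1, 0.2, -0.4]
width: 0.0399
clock: 10.82
position: [0.4224, 0.1035, 0.2983]
tool_rot: [-2.524, 1.568, -2.598]
contact_force: [1.5, 0.0, -0.5]
width: 0.0401
[0.42235167 0.10353949 0.29830217]
shift [ -1.8  87.5 -10.5] turn [-0.06 -0.1   0.07] dist 88.2 opening 0.03984058814244841 F [-0.4 -0.2 -0.2]
```

View pics/w11.png

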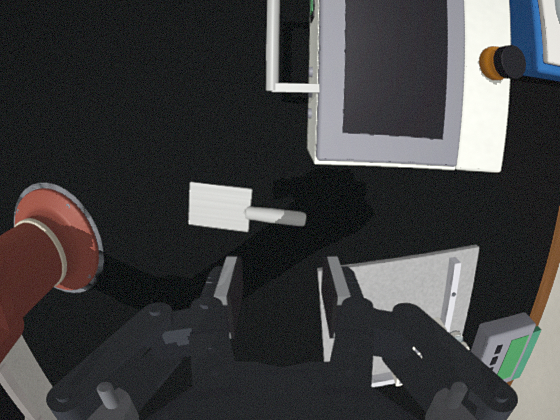

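View pics/t11.png

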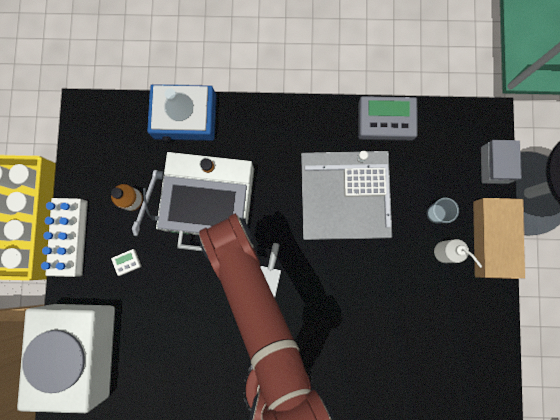

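```bash
python3 -m pendant '[-2,35,-4,0,0,0,40, -2,70,-9,0,0,0,40, -2,87,-10,0,0,0,40, -2,87,-10,0,0,0,40, -2,87,-10,0,0,0,40]'; python3 - <<'E'
from h import *
c=manip.get_calibration("wrist"); s,p,R=tool(); np.savez("w12.npz",R=c["R"],t=c["t"],K=c["intrinsics"]); print(p)
im=manip.snapshot("wrist"); cv2.imwrite("pics/w12.png",im)
cv2.imwrite("pics/w12z.png",cv2.resize(im[0:240,200:440],None,fx=3.2,fy=2.5,interpolation=cv2.INTER_CUBIC))
im=cv2.imread("pics/w11.png")
cv2.imwrite("pics/w11z.png",cv2.resize(im[0:190,240:430],None,fx=4,fy=3.15,interpolation=cv2.INTER_CUBIC))
im=cv2.imread("pics/t11.png")
cv2.imwrite("pics/t11z.png",cv2.resize(im[130:260,290:410],None,fx=4.6,fy=4.6,interpolation=cv2.INTER_CUBIC))
E
```

```text
clock: 11.33
position: [0.4207, 0.1901, 0.3005]
tool_rot: [-2.549, 1.569, -2.626]
contact_force: [0.3, -0.5, -0.4]
width: 0.0399
[0.42071764 0.19011466 0.30050524]
```

View pics/w12.png

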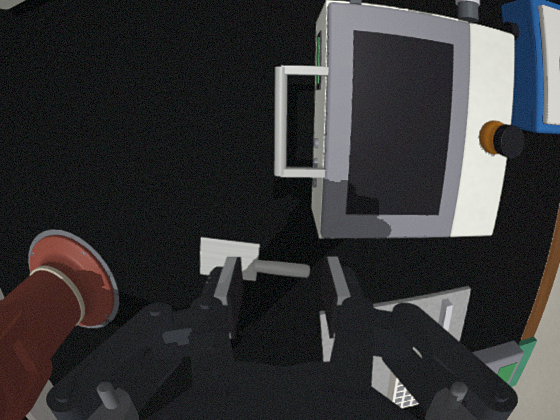

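View pics/w12z.png

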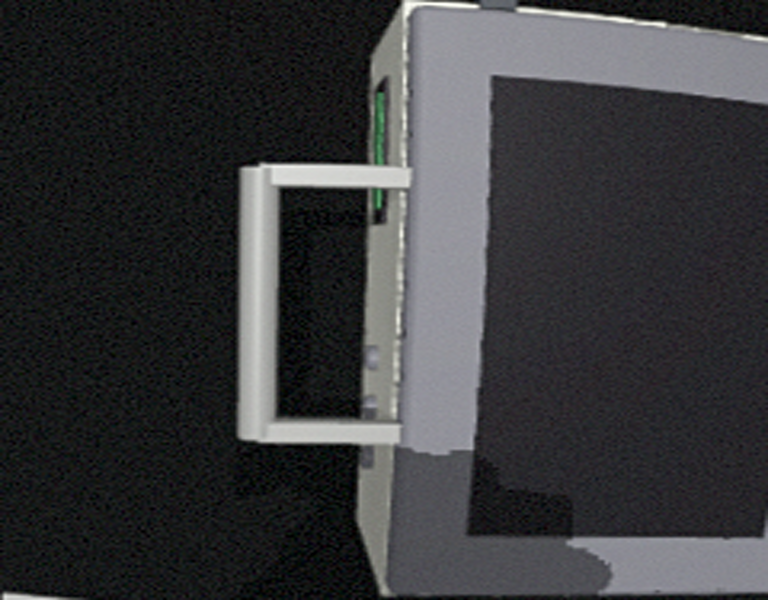

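View pics/w11z.png

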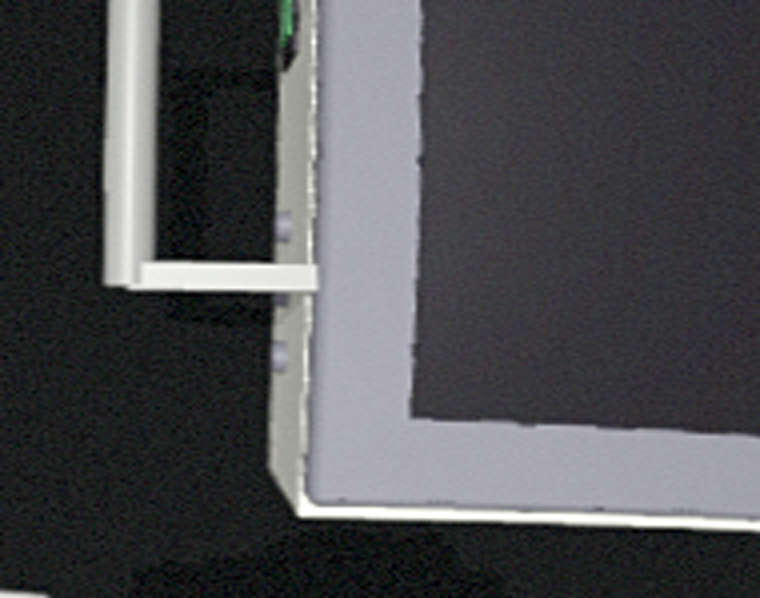

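View pics/t11z.png

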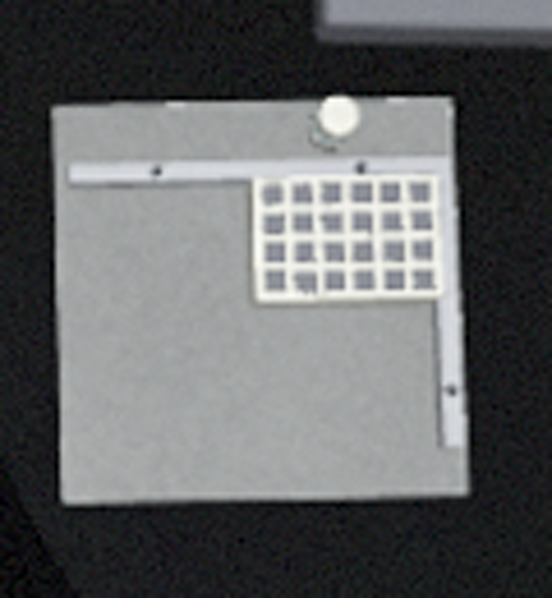

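```bash
cat > rd.py <<'E'
from fit import *
def L(f):
    n=np.load(f); return {"R":n["R"],"t":n["t"],"intrinsics":n["K"]}
c1,c2=L("w11.npz"),L("w12.npz")
a1=lambda x,y:np.array([(x+.5)/4-.5+240,(y+.5)/3.15-.5]); a2=lambda x,y:np.array([(x+.5)/3.2-.5+200,(y+.5)/2.5-.5])
print("barR",tri([ray(c1,a1(130,286),1),ray(c2,a2(256,440),1)]))
print("lidFR",tri([ray(c1,a1(313,500),1),ray(c2,a2(390,592),1)]))
print("barR all",tri([ray(c1,a1(130,286),1),ray(c2,a2(256,440),1),ray(ct,tB(523,549)),ray(cs,sB(150,190))]))
for z in(.115,): print(onz(c2,a2(256,165),z,1),onz(c2,a2(256,440),z,1),onz(c1,a1(130,286),z,1), onz(ct,tB(345,533),z),onz(ct,tB(523,549),z),onz(cs,sB(285,180),z),onz(cs,sB(150,190),z))
E
python3 rd.py
```

```text
barR (array([0.41883512, 0.19603274, 0.11848317]), [np.float64(0.00033532634886625223), np.float64(0.00033532634886616083)])
lidFR (array([0.45917167, 0.12549818, 0.12047183]), [np.float64(0.00041712465915781774), np.float64(0.00041712465915788415)])
barR all (array([0.41897792, 0.1966987 , 0.11966326]), [np.float64(0.0007315555642474049), np.float64(0.0005864116675660099), np.float64(0.0010512711481059811), np.float64(0.0002901308914582509)])
[0.42711783 0.30728714 0.115     ] [0.4184144  0.19519685 0.115     ] [0.41907585 0.19613575 0.115     ] [0.42585511 0.30444333 0.115     ] [0.41916624 0.19844587 0.115     ] [0.42728249 0.30863337 0.115     ] [0.41321583 0.1994745  0.115     ]
```

```bash
cat > ptr.py <<'E'
from h import *
from scipy.optimize import least_squares
ct=manip.get_calibration("top"); cs=manip.get_calibration("scene")
yaw=np.radians(-4.3); H=np.array([.6274,.2359,.115])
Rz=Ro.from_euler("z",yaw).as_matrix()
def P(r,y,a): return H+Rz@np.array([-r*np.cos(a),y,r*np.sin(a)])
if __name__=="__main__":
    o={}
    for cam,c,fn,off,f,sz in(("t",ct,"pics/top1.png",(110,140),6,(110,100)),("s",cs,"pics/scene1.png",(380,135),7,(60,100))):
        im=cv2.imread(fn)[off[1]:off[1]+sz[1],off[0]:off[0]+sz[0]]; im=cv2.resize(im,None,fx=f,fy=f,interpolation=cv2.INTER_CUBIC)
        cv2.imwrite(f"pics/p_{cam}_raw.png",im)
        for a,col in((.5,(0,0,255)),(.6,(0,255,0)),(.7,(255,0,0))):
            q=(proj(c,[P(0,.153,a),P(.205,.153,a)])-off+.5)*f-.5
            cv2.line(im,tuple(int(v) for v in q[0].round()),tuple(int(v) for v in q[1].round()),col,1)
        cv2.imwrite(f"pics/p_{cam}.png",im)
E
python3 ptr.py
```

```text
(no output)
```

View pics/p_t.png

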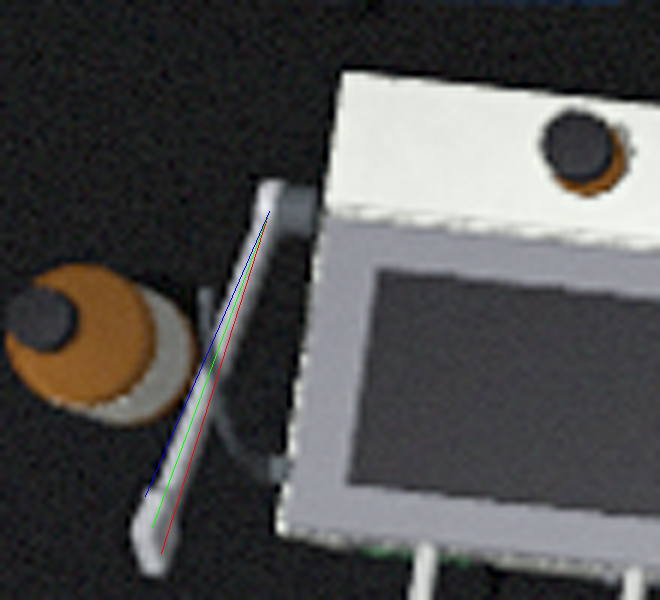

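View pics/p_s.png

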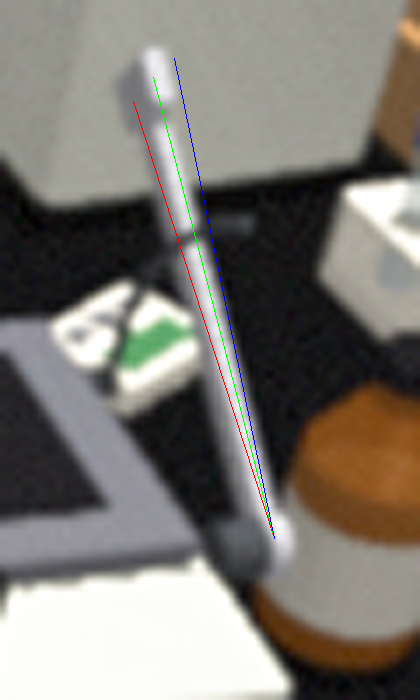

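```bash
python3 - <<'E'
from h import *
goto([.423,.2513,.20],down(np.radians(-4.3)))
E
python3 -m pendant '[0,31,-3,0,0,0,40, 30,61,-3,0,0,0,40, 60,61,-3,0,0,0,40, 60,61,-3,0,0,0,40, 60,61,-3,0,0,0,40]';  python3 - <<'E'
from h import *
c=manip.get_calibration("wrist"); s,p,R=tool(); np.savez("w13.npz",R=c["R"],t=c["t"],K=c["intrinsics"]); print(p)
im=manip.snapshot("wrist"); cv2.imwrite("pics/w13.png",im)
goto([.423,.2513,.20],down(np.radians(-4.3)))
E
```

```text
shift [100.4  62.5  -2.6] turn [-0.2  -0.07  0.1 ] dist 118.3 opening 0.0400382711732202 F [-0.   0.4 -0.1]
clock: 11.8
position: [0.422, 0.249, 0.24]
tool_rot: [-2.252, 1.566, -2.331]
contact_force: [0.3, 0.4, 0.1]
width: 0.04
[0.42199618 0.24898293 0.23998324]
shift [41.5  1.6  0. ] turn [-0.27 -0.01  0.09] dist 41.5 opening 0.04009135819234158 F [1.  0.5 0.2]
```

View pics/w13.png

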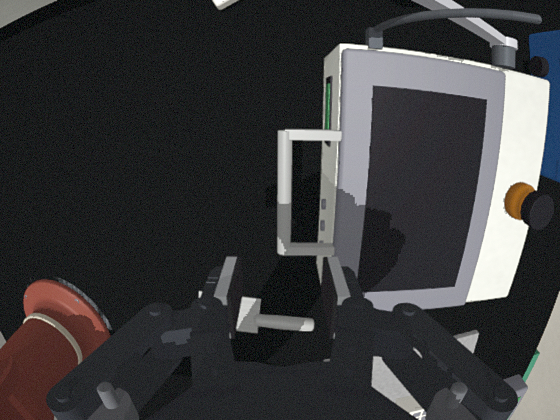

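```bash
cat > p2.py <<'E'
from ptr import *
n=np.load("w13.npz"); cw={"R":n["R"],"t":n["t"],"intrinsics":n["K"]}
print("bar ends w13",onz(cw,(285,132),.115,1),onz(cw,(284,251),.115,1))
t=lambda x,y:np.array([(x+.5)/6-.5+110,(y+.5)/6-.5+140]); s=lambda x,y:np.array([(x+.5)/7-.5+380,(y+.5)/7-.5+135])
# r,pixel ; flag centre r=~.19..205 free
def f(v,use):
    dx,dy,dz,a,rf=v; o=np.array([dx,dy,dz]); e=[]
    if "t" in use: e+=[proj(ct,P(rf,.153,a)+o)[0]-t(153,535)]
    if "s" in use: e+=[proj(cs,P(rf,.153,a)+o)[0]-s(151,80)]
    if "t" in use: e+=[proj(ct,P(0,.153,a)+o)[0]-t(267,200)]
    if "s" in use: e+=[proj(cs,P(0,.153,a)+o)[0]-s(278,540)]
    return np.concatenate(e+[np.array([dx,dy,dz])/.003,[(rf-.197)/.01]])
for use in("ts","t","s"):
    r=least_squares(f,[0,0,0,.6,.2],args=(use,)); print(use,r.x.round(4),r.fun.round(1))
E
python3 p2.py
```

```text
bar ends w13 [0.42831703 0.30466095 0.115     ] [0.41919574 0.19734003 0.115     ]
ts [2.200e-03 5.000e-04 1.000e-03 5.674e-01 2.067e-01] [-0.1 -0.2 -0.2  0.2  0.1  1.   0.1 -0.   0.7  0.2  0.3  1. ]
t [0.0024 0.001  0.0008 0.544  0.2039] [ 0.3 -0.1 -0.1  1.   0.8  0.3  0.3  0.7]
s [4.000e-04 4.000e-04 1.000e-04 5.885e-01 2.043e-01] [ 0.2  0.2 -0.4 -0.2  0.1  0.1  0.   0.7]
```

View pics/p_t_raw.png

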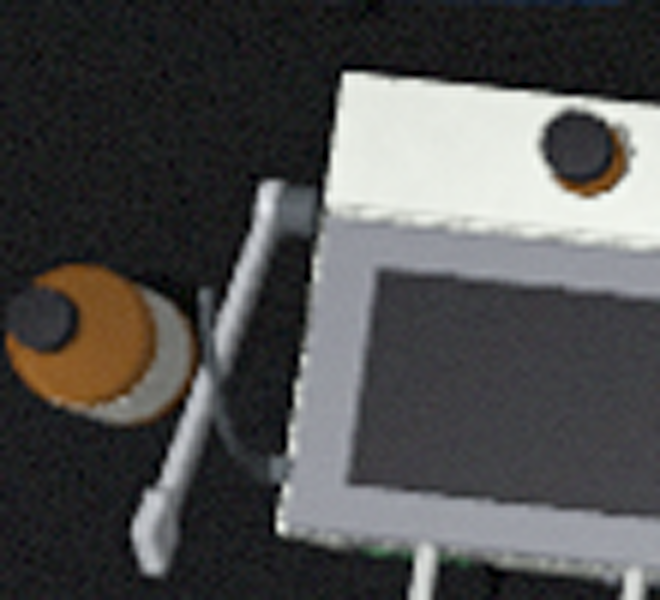

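View pics/p_s_raw.png

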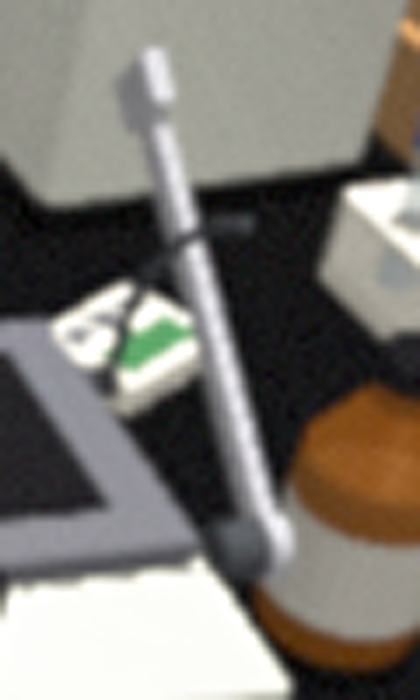

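```bash
python3 -m pendant '[35,1,1,-0.3,0,0,40, 70,2,1.5,-0.3,0,0,40, 105,2,1.5,-0.3,0,0,40, 130,2,1.5,-0.3,0,0,40, 146,2,1.5,-0.3,0,0,40, 146,2,1.5,-0.3,0,0,40, 146,2,1.5,-0.3,0,0,40]';  python3 - <<'E'
from h import *
s,p,R=tool(); print(p,s["contact_force"])
im=manip.snapshot("wrist"); cv2.imwrite("pics/w14.png",im)
goto([.4235,.2513,.095],down(np.radians(-4.3)))
E
```

```text
clock: 12.43
position: [0.4251, 0.2531, 0.0965]
tool_rot: [0.178, 1.569, 0.105]
contact_force: [0.0, 0.2, 0.2]
width: 0.0404
[0.42505893 0.25308175 0.09647436] [0.00634388 0.19043543 0.19315219]
shift [ 2.1 -2.6 -1.7] turn [ 0.11  0.19 -0.1 ] dist 3.8 opening 0.03989855306284691 F [-0.9  1.2 -0.4]
```

View pics/w14.png

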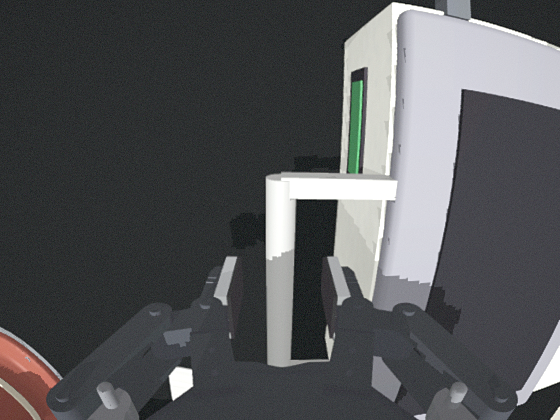

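```bash
python3 -m pendant '[2,-1,-1.5,0,0,0,25, 2,-1,-1.5,0,0,0,10, 2,-1,-1.5,0,0,0,0, 2,-1,-1.5,0,0,0,0, 2,-1,-1.5,0,0,0,0, 2,-1,-1.5,0,0,0,0]';  python3 - <<'E'
from h import *
s,p,R=tool(); print(p,s["contact_force"],s["width"])
im=manip.snapshot("wrist"); cv2.imwrite("pics/w15.png",im)
E
```

```text
clock: 12.98
position: [0.424, 0.2529, 0.0944]
tool_rot: [0.305, 1.567, 0.233]
contact_force: [4.2, -1.6, 5.2]
width: 0.0101
[0.42399553 0.25285579 0.09439584] [ 4.20039086 -1.57698898  5.22960586] 0.01010017740382653
```

View pics/w15.png

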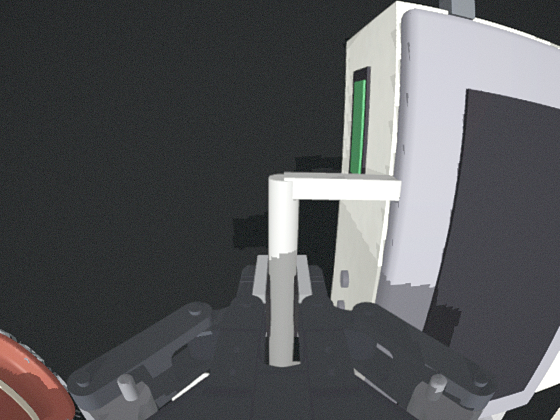

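```bash
python3 -m pendant '[-7.2,0,0.1,0,0,0,0, -14.3,0,0.5,0,0,0,0, -21.5,0,1.1,0,0,0,0, -28.6,0,2,0,0,0,0, -35.7,0,3.1,0,0,0,0, -42.7,0,4.5,0,0,0,0, -49.7,0,6.1,0,0,0,0, -56.7,0,8,0,0,0,0]';  python3 - <<'E'
from h import *
s,p,R=tool(); print(p,s["contact_force"],s["width"])
im=manip.snapshot("wrist"); cv2.imwrite("pics/w16.png",im)
E
```

```text
clock: 13.7
position: [0.4307, 0.2522, 0.1493]
tool_rot: [1.432, 1.57, 1.36]
contact_force: [6.9, 0.2, -8.7]
width: 0.0099
[0.43070848 0.25221801 0.14934554] [ 6.85044561  0.21859856 -8.72897978] 0.009873655257476936
```

View pics/w16.png

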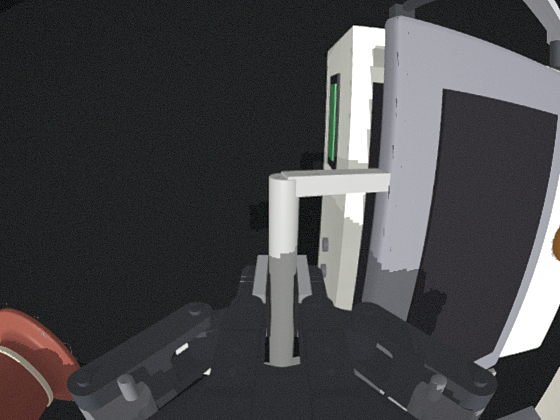

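```bash
python3 -m pendant '[-6.8,0,2.1,0,0,0,0, -13.6,0,4.4,0,0,0,0, -20.3,0,7,0,0,0,0, -26.9,0,9.8,0,0,0,0, -33.4,0,12.8,0,0,0,0, -39.8,0,16.1,0,0,0,0, -46,0,19.6,0,0,0,0, -52.2,0,23.4,0,0,0,0]'; python3 -m pendant '[0,0,0,0,0,0,0, 0,0,0,0,0,0,0, 0,0,0,0,0,0,0]'; python3 - <<'E'
from h import *
s,p,R=tool(); print(p,s["contact_force"],s["width"])
for a,c in(("wrist","w17"),("scene","s17"),("top","t17")):
    im=manip.snapshot(a); cv2.imwrite(f"pics/{c}.png",im)
    if a=="scene": cv2.imwrite("pics/s17z.png",cv2.resize(im[130:280,290:460],None,fx=4,fy=4,interpolation=cv2.INTER_CUBIC))
    if a=="top": cv2.imwrite("pics/t17z.png",cv2.resize(im[140:260,110:270],None,fx=5,fy=5,interpolation=cv2.INTER_CUBIC))
E
```

```text
clock: 14.42
position: [0.4518, 0.2503, 0.2018]
tool_rot: [-2.751, 1.567, -2.821]
contact_force: [-0.1, 1.4, -7.1]
width: 0.0101
clock: 14.67
position: [0.4519, 0.2503, 0.2018]
tool_rot: [-2.614, 1.568, -2.684]
contact_force: [-1.0, 1.3, -5.3]
width: 0.0099
[0.45192851 0.25031358 0.20183548] [-1.0116119   1.26032941 -5.28678465] 0.009856236774184747
```

View pics/w17.png

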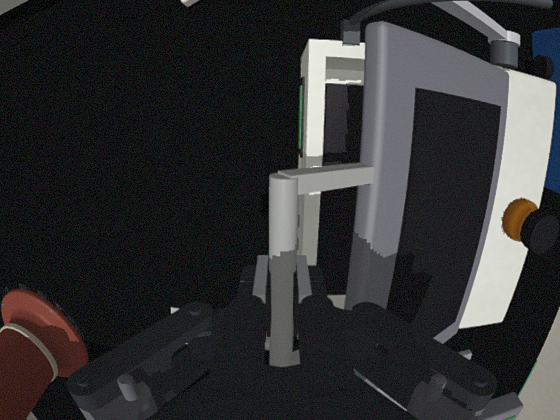

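View pics/s17z.png

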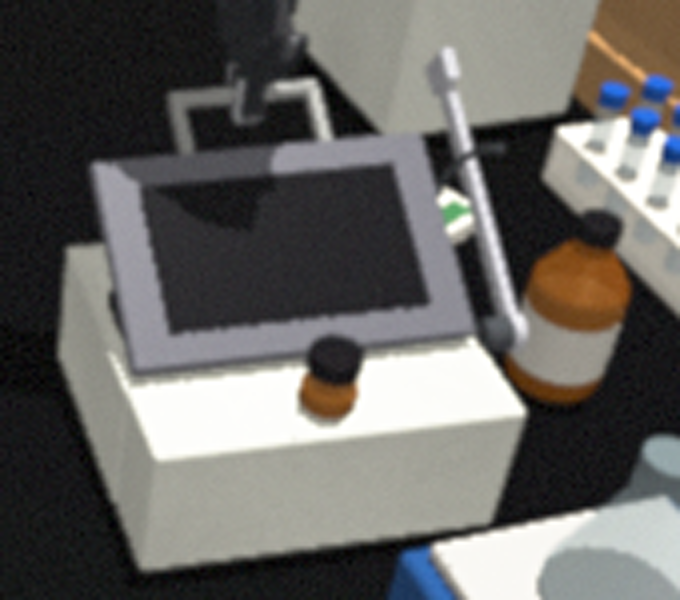

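View pics/t17z.png

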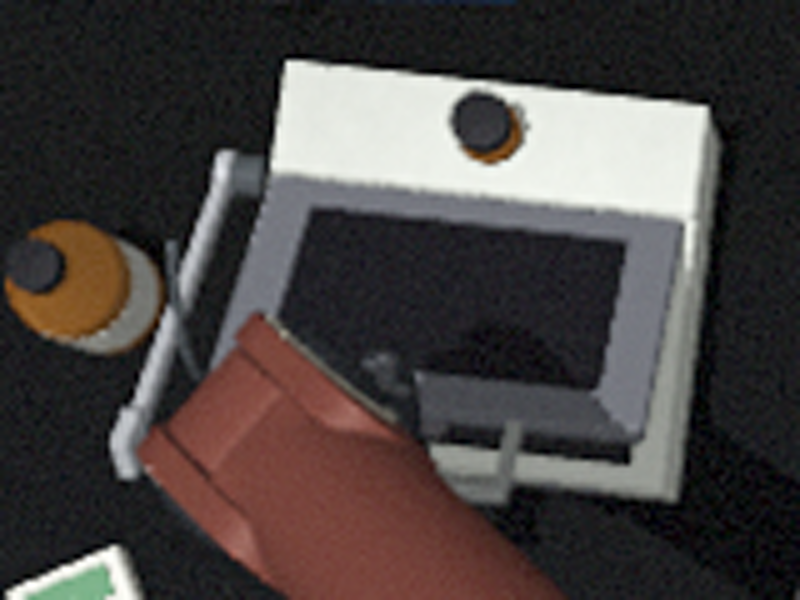

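```bash
python3 - <<'E'
from ptr import *
sB=lambda x,y:np.array([(x+.5)/4-.5+290,(y+.5)/4-.5+130])
nrm=lambda a:Rz@np.array([np.sin(a),0,np.cos(a)])
inv=lambda q:(q-np.array([290,130])+.5)*4-.5
for a in(.45,.5,.55,.6,.65):
    print(a,"lidFL",inv(proj(cs,P(.16,.125,a)+.007*nrm(a))[0]).round(0),"lidFR",inv(proj(cs,P(.16,-.125,a)+.007*nrm(a))[0]).round(0),"barL",inv(proj(cs,P(.205,.055,a))[0]).round(0),"barR",inv(proj(cs,P(.205,-.055,a))[0]).round(0),"tip",inv(proj(cs,P(.205,.153,a))[0]).round(0))
print("rear",inv(proj(cs,P(0,.125,.55)+.007*nrm(.55))[0]).round(0),inv(proj(cs,P(0,.153,.5))[0]).round(0))
E
```

```text
0.45 lidFL [417. 134.] lidFR [ 91. 167.] barL [309.  97.] barR [168. 110.] tip [431.  85.]
0.5 lidFL [421. 128.] lidFR [ 93. 162.] barL [313.  89.] barR [171. 103.] tip [436.  77.]
0.55 lidFL [426. 124.] lidFR [ 95. 158.] barL [318.  82.] barR [175.  96.] tip [441.  70.]
0.6 lidFL [430. 119.] lidFR [ 98. 153.] barL [322.  76.] barR [178.  90.] tip [447.  64.]
0.65 lidFL [435. 116.] lidFR [100. 150.] barL [327.  70.] barR [182.  84.] tip [453.  58.]
rear [484. 329.] [516. 327.]
```

```bash
python3 - <<'E'
import cv2
im=cv2.imread("pics/s17.png")[135:225,310:435]; cv2.imwrite("pics/s17zz.png",cv2.resize(im,None,fx=6.4,fy=6.4,interpolation=cv2.INTER_CUBIC))
E
```

```text
(no output)
```

View pics/s17zz.png

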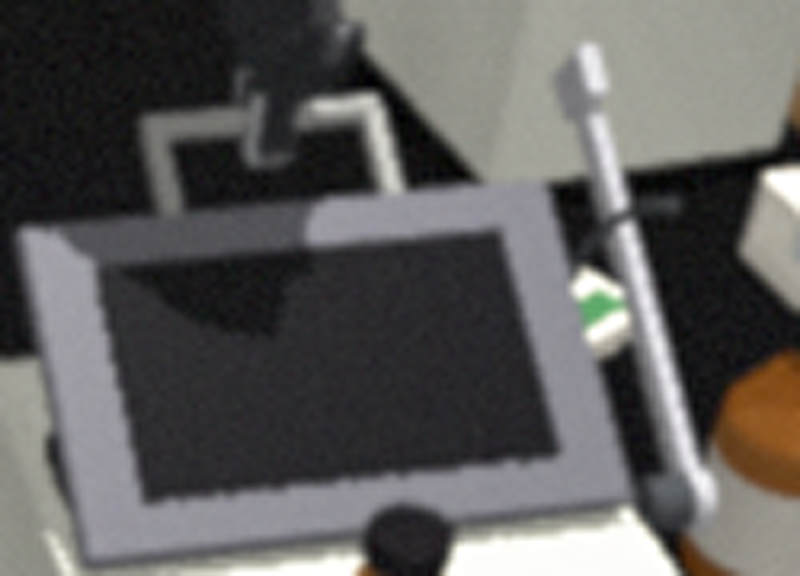

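```bash
python3 -m pendant '[-1.5,0,0.9,0,0,0,0, -3,0,1.8,0,0,0,0, -4.4,0,2.7,0,0,0,0, -4.4,0,2.7,0,0,0,0, -4.4,0,2.7,0,0,0,0, -4.4,0,2.7,0,0,0,0, -4.4,0,2.7,0,0,0,0, -4.4,0,2.7,0,0,0,0]'; python3 - <<'E'
from h import *
s,p,R=tool(); print(p,s["contact_force"],s["width"])
for a,c in(("wrist","w18"),("scene","s18"),("top","t18")):
    im=manip.snapshot(a); cv2.imwrite(f"pics/{c}.png",im)
    if a=="scene": cv2.imwrite("pics/s18z.png",cv2.resize(im[135:225,310:435],None,fx=6.4,fy=6.4,interpolation=cv2.INTER_CUBIC))
E
cat > par.py <<'E'
# solve lid angle and pointer angle from scene+top lines, hinge y-axis yaw fixed
from ptr import *
sz=lambda x,y:np.array([(x+.5)/6.4-.5+310,(y+.5)/6.4-.5+135])
def line_angle(p1,p2,yoff,pk):
    # plane through camera and image line, intersect with swing plane direction
    o,d1=ray(cs,p1); _,d2=ray(cs,p2); n=np.cross(d1,d2)
    # direction u(a)=Rz(-cos a,0,sin a) with n.u=0
    m=Rz.T@n; return np.arctan2(m[0],m[2])
for nm,p1,p2 in(("lid+y",(547,183),(632,500)),("lid-y",(20,232),(90,562)),("pan+y",(500,230),(560,453)),("pan-y",(97,262),(147,500)),("ptr",(593,110),(693,480)),("ptr2",(590,72),(703,495))):
    a=line_angle(sz(*p1),sz(*p2),0,0); print(nm,a)
E
python3 par.py
```

```text
clock: 15.48
position: [0.4547, 0.2501, 0.2065]
tool_rot: [-2.573, 1.568, -2.644]
contact_force: [-5.2, -0.8, -2.9]
width: 0.0099
[0.45472412 0.25012374 0.20649254] [-5.21321733 -0.80713599 -2.8891277 ] 0.009852917702708568
lid+y -2.565999716226747
lid-y -2.5990751707266466
pan+y -2.5814253985514037
pan-y -2.5651251918403077
ptr -2.5558192404160964
ptr2 -2.5490981465686446
```

View pics/s18z.png

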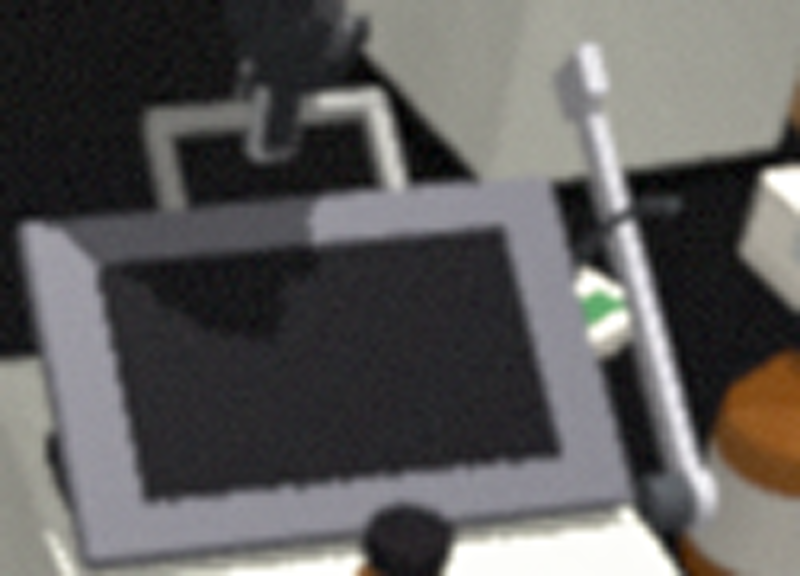

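```bash
python3 - <<'E'
import cv2
im=cv2.imread("pics/t18.png"); cv2.imwrite("pics/t18z.png",cv2.resize(im[130:260,110:410],None,fx=2.6,fy=2.6,interpolation=cv2.INTER_CUBIC))
E
```

```text
(no output)
```

View pics/t18z.png

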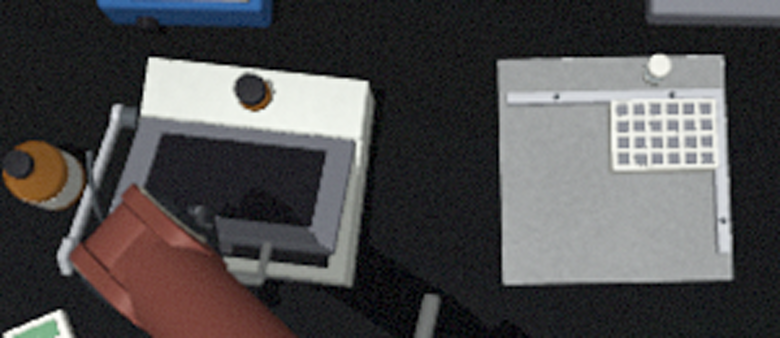

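The top view shows the block flush in the fence corner, at about (610–718, 98–170). The pointer and the other items are where they started, and the lid is held up. Handing in now.

```bash
python3 - <<'E'
from workcell import manip
print(manip.sign_off())
E
```

```text
the job is handed in; nothing more can be done
None
```

I handed the job in at about 15.6 s of the 67 s allowed. The block is in the fence corner, and the lid is held up level with the pointer. No verdict was reported.

- **Block:** I pushed it along +x with the open fingers onto the far fence, then along -y onto the right-hand fence. Pushing force rose to about 5 N at the far fence and 9 N at the right-hand fence. The scene view then put its centre at (-43.3, 64.2) mm in the corner frame, against the ideal (-42.5, 63.5), and 0.75° off square. The last top view still showed it flush.
- **Lid:** The bar is gripped with the fingers stopped at about 10 mm. That is under its stated 12 mm diameter, which I did not explain, but the bar stayed held. From how far the tool moved, the lid is at about 0.57 rad (0.58 from the rise, 0.555 from the forward travel).
- **Pointer:** My position fit from both cameras gave 0.567 rad, but each alone disagreed (top 0.544, scene 0.589). Comparing the lid edges and pointer arm in the scene picture gave the pointer at about 0.59. So the lid should be within about 0.03 rad of level; the limit is 0.09.
- **Left in place:** In the last pictures the pointer, vial, jar and amber bottle looked unmoved. I did not check the wash bottle, beaker, timer and spatula closely at the end.
- **Last force reading:** About 6 N on the tool with the arm still, including about 5 N along -x from a slight over-push in my last lift.

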